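# Light and hold the fixings carousel

### The job

I want to pick screws out of the low tin on the bench carousel, and need light on it and a carousel that stays put. First move the clip-on lamp from the far end board of the wooden tool tray to the end board next to the carousel: squeeze its handles to take it off, then let it grip that board's top edge, pushed well down, with the lamp head on the carousel's side. Then turn the carousel by its knob until the low screw tin stands straight at the front (towards the front edge of the bench, seen from the carousel's post), without upsetting anything, and finish with the knob still gripped, holding the carousel still; do not let go.

Things in the scene. Friction and masses are not known exactly. Their poses are not given: they have to be found in the camera images.
- lamp: Battery clip-on lamp, 0.12 kg: black sprung clip like a clothes peg, 30 mm wide (its x), with a round aluminium lamp head. This body is the half with the head. Origin on the pivot pin; z up from jaws to handles; y across the jaws, the way the handles are squeezed. At the start it grips the tool tray's far end board, x along the board's edge, origin 8 mm above it.
- lens (a point): Middle of the lens of the lamp head (46 mm across), at (0, -37, -34) mm in the lamp's frame. The head is on the lamp's -y side, below the pivot: it reaches out to y = -55 mm and up to z = -8 mm.
- handles (a point): Where to grip the lamp: between its two handles, 33 mm above the pivot (they reach up to 55 mm above it, 49 mm apart over their tops while on the board). Close along the lamp's y. Squeezed to the stop their outer faces are parallel, 26 mm apart; that takes 17 N, so squeeze with about 30 N.
- jaw_tips (a point): Between the lower ends of the lamp's jaws, 40 mm below the pivot; the rubber pads reach 16 mm up from here, and a board's edge pushed fully in stops at the pivot pin, 3 mm below the pivot. Handles squeezed, the jaws are 25 mm apart at their tips.
- lamp_lever (a joint): Angle of the lamp's other half against lamp, rad: 0 with the jaws on an 8 mm board, -0.25 shut on nothing, 0.44 squeezed open to the stop. Each half tilts by half of it: fully squeezed in an upright gripper, lamp leans by 0.22 rad (turned by -0.22 about its x), the clip as a whole stays upright.
- tool_tray: Open plywood tool tray, fixed to the bench: 220 mm long (y), 170 mm wide (x), 66 mm high along its sides, with two end boards 8 mm thick and 160 mm high (hand slots 55 to 80 mm below their tops). Origin at the middle of its underside. The end board at -y is next to the carousel, the one at +y is the far one.
- near_edge (a point): Middle of the top edge of the tool tray's end board next to the carousel; the edge runs along this frame's x, 85 mm to each side, and the board's thickness, 8 mm, along its y.
- far_edge (a point): Middle of the top edge of the tool tray's far end board, where the lamp is clipped at the start; same axes.
- carousel_foot: Round foot of the carousel, 220 mm across, fixed to the bench, not turned: its axes are the world's. Origin on the carousel's axis, on the bench. The front is its -x.
- carousel: Round plywood tray of the carousel, 312 mm across, that turns freely both ways without end about its upright axis (bearing friction 0.03 N m). Origin on the axis at the tray's underside, 19 mm above the bench; its floor lies 12 mm and its rim 40 mm above the origin. A low cross divides it into four quarters; in its middle stands a 14 mm steel post with the knob.
- knob (a point): Middle of the carousel's round wooden knob, on the axis at 229 mm above the bench: 40 mm across, its straight part reaches 17 mm below and 16 mm above this point, its top 23 mm above it. It can be gripped at any yaw.
- screw_tin: The low open grey tin with screws in it, 76 mm across and 82 mm high, 0.35 kg, loose in one quarter of the carousel about 93 mm from the axis. Origin at the middle of its underside (within 6 mm).
- brush_tin: The bigger open grey tin, 102 mm across and 120 mm high, loose in another quarter. Origin at its underside.
- masking_tape: Roll of masking tape, 106 mm across, 25 mm high, lying loose in another quarter. Origin at its underside.
- oil_can: Oil can with a long thin spout, 72 mm across, 151 mm high, loose in another quarter. Origin at its underside.
- wrench: Bystander: combination wrench lying between carousel and tool tray, 37x198x8 mm.
- pliers: Bystander: pliers, 64x194x16 mm.
- black_tape: Bystander: roll of black tape, 53 mm across, 19 mm high.
- offcut: Bystander: wooden offcut, 45x90x35 mm.
- marker: Bystander: marker pen, 135 mm long, 17 mm thick.
Things that resemble listed ones, but are neither listed nor needed, are in the scene too. Leave any green or orange look-alike of the oil_can alone.

How it is judged:
On the way, in this order (a step that is already met when the one before it is completed fails the run):
1. the lamp grips the top edge of the end board next to the carousel, let go (z of lamp in the frame of near_edge between -0.002 and 0.024 m and y of lamp in the frame of near_edge between -0.01 and 0.01 m and x of lamp in the frame of near_edge between -0.075 and 0.075 m and y of lens in the frame of near_edge below -0.02 m and value of joint lamp_lever between -0.1 and 0.12 rad and angle between lamp's own z axis and vertical below 0.25 rad and contact force between lamp and tool_tray above 4 N and contact force between lamp and the fingers below 0.1 N and linear speed of lamp below 0.02 m/s), for 0.3 s.
2. the screw tin stands at the front and the knob is held still (x of screw_tin in the frame of carousel_foot below -0.06 m and y of screw_tin in the frame of carousel_foot between -0.023 and 0.023 m and contact force between the fingers and carousel above 3 N and angular speed of carousel below 0.05 rad/s and distance between the grasp point and knob below 0.035 m), for 0.2 s.
At the end, for the whole second after the job is handed in: Lamp let go, gripping the near end board's top edge (pivot at most 24 mm above it), head on the carousel's side; screw tin at most 23 mm (14 degrees) beside the line from the post straight to the bench's front; knob held with over 3 N, carousel still, all four things on it upright (all of step 1 and all of step 2 and angle between each of screw_tin, brush_tin, masking_tape, oil_can's own z axis and vertical below 0.2 rad); the arm keeps its last pose, push and grip.
It fails at once if a tin, can or roll on the carousel is tipped over or thrown off (angle between any of screw_tin, brush_tin, masking_tape, oil_can's own z axis and vertical above 0.5 rad or horizontal distance between any of screw_tin, brush_tin, masking_tape, oil_can and carousel_foot above 0.17 m).
It fails at once if the lamp is dropped (height (world z) of lamp below 0.1 m).
It fails at once if a bystander on the bench is pushed away (distance of any of wrench, pliers, black_tape, offcut, marker from where it was at the start of the episode above 0.04 m).
It also fails if it takes over 48 s, if anything falls off the work surface, if the arm or the gripper's body presses on something with over 40 N, if the wrist force passes 120 N, or if a joint passes its speed limit or range.

### The arm

A 7-joint arm with a two-finger parallel gripper is mounted at the origin on a cart in front of the work surface, level with it; the furniture and walls round the work are solid. World frame = base frame: x ahead of the robot, y to its left, z up, the work surface at z = 0. Lengths are in m, angles in rad, forces in N, time in s.
With the tool pointing down it reaches from about 0.35 to 0.9 m from the base axis. Payload 7.2 kg.
Tool frame: the origin (TCP) lies on the centre line of the jaws, within the pads' length; the fingertips stand r.tip_extent ahead of it and the grasp point (between the pads) lies 3 mm ahead of it (r.tip_extent is the distance from the TCP to the fingertips, in m); z points along the fingers, y is the line along which they close (so a half turn about z gives the same grasp; the last joint's range is limited). The gripper opens to 88 mm and grips with 3 to 60 N. Pads are 20 mm wide; open, the fingers measure 115 mm over their backs; the gripper's body (75 mm by 178 mm) begins 61 mm behind the grasp point.
Start: joints at [-0.068, 0.411, -0.013, 1.596, 0.006, 1.134, -0.082], TCP at [0.625, -0, 0.245] pointing down, gripper open.
Joint ranges: [-2.95, 2.95], [-0.29, 1.99], [-1.47, 1.44], [0.14, 2.54], [-1.03, 4.17], [0.13, 1.85], [-2.86, 2.86]. Speed limits (rad/s): [2.39, 2.39, 3.01, 3.01, 3.14, 3.14, 3.14].

### API

Orientations are given as a unit quaternion [x, y, z, w].
In Python, from workcell import r, imaging gives the robot as it stands.
- The arm moves only by the shell command python3 -m handwheel 'ROWS'. ROWS is text: rows parted by semicolons, each of 7 numbers parted by spaces: the turn, a rotation vector about the tool's x, y, z in degrees, then the shift along the tool's x, y, z in m, then the finger opening in m, from 0 to 0.0878. A call has 1 to 10 rows; each row is the pose to reach, as a shift and turn from the pose commanded when the call began, along the tool's axes at that moment; what a row does not reach only later rows make up. A row lasts 1/12 s, in which the tool goes at most 41.7 mm and 7.16 degrees, less where a joint would pass 70% of its speed; a pose out of reach is approached as far as the arm can. A call with a gripper value outside its range is refused whole. The fingers move at their own pace and stop on an object; the grip force is fixed at half the most. Time passes only in rows, so rows that repeat a pose let the fingers close. It gives the time, the measured TCP pose, the force, the opening and the grip force at its end, in the units of the state.
- r.get_state(): the state, without advancing time (a new reading comes with each control period).
- imaging.snapshot(name): name is "scene" or "side" or "wrist"; returns (picture, depth): 420x560x3 uint8, red, green, blue; 420x560 float32, m along the optical axis (not along the pixel's ray), 0 where there is no reading.
- imaging.camera_info(name): a dict with "fovy" (degrees; the focal length in pixels is half the picture's height over the tangent of half this angle, whatever the lens; pixels are square), "cx", "cy" (the principal point, pixels), "xyz" and "rotation" of the camera in the world; the wrist camera has in their place "tool_from_camera" (4x4, takes a point from camera to tool coordinates, whose origin is the TCP and whose axes are the flange's). Camera axes: x right, y down, z forward; pixel columns grow to the right and rows downward; lengths in m; the calibration is good to about 2 mm. A picture is of the moment at which its call begins: read the wrist's pose just before it. camera_info takes no time and is no camera call.
- r.close_job(): hands the job in; it is judged then, once.
The state is a dict: "time": time; "joints": joint angles; "joint_velocities": joint speeds; "effort": joint torques, N m; "position": TCP position; "ee_rot": TCP orientation; "ft_force": force on the tool from outside, world axes, zero at the start; "ft_torque": the same for the moment, N m; "opening": opening from 0.0 (shut) to 1.0 (fully open); "gripper_force": force on a finger pad.
Only numpy, scipy, OpenCV 4.12 (cv2) and the standard library are available. Lean on these libraries where they do the work, as an engineer would, in place of code of your own. Each camera call takes 0.05 s, during which the arm holds its last target. There are 200 camera calls.

## Working session

There is one attempt and no reset: what is moved stays moved. The work goes in short steps, Python scripts to look and compute and a shell command to move; the robot and the scene stay as the last step left them, time stands still between calls to the robot, and variables do not carry over. Pictures are saved under pics/ and viewed, at most 10 in all, crops included, and the job is handed in when it is done.

```bash
mkdir -p pics; cat > h.py <<'E'
import numpy as np, cv2
from workcell import r, imaging
from scipy.spatial.transform import Rotation as R
def cam(n):
    c=imaging.camera_info(n); f=210/np.tan(np.radians(c['fovy'])/2)
    if n=='wrist':
        s=r.get_state(); T=np.eye(4); T[:3,:3]=R.from_quat(s['ee_rot']).as_matrix(); T[:3,3]=s['position']
        M=T@np.array(c['tool_from_camera']); return f,c['cx'],c['cy'],M[:3,:3],M[:3,3]
    q=np.array(c['rotation']); Rm=q if q.shape==(3,3) else R.from_quat(q).as_matrix()
    return f,c['cx'],c['cy'],Rm,np.array(c['xyz'])
def snap(n):
    k=cam(n); p,d=imaging.snapshot(n); return k,p,d
def cloud(k,d):
    f,cx,cy,Rm,t=k; v,u=np.mgrid[:d.shape[0],:d.shape[1]]
    P=np.stack([(u-cx)/f*d,(v-cy)/f*d,d],-1)@Rm.T+t; P[d<=0]=np.nan; return P
def plane(k,u,v,z):
    f,cx,cy,Rm,t=k; a=Rm@np.array([(u-cx)/f,(v-cy)/f,1]); return t+a*(z-t[2])/a[2]
E
python3 - <<'E'
from h import *
for n in ['scene','side']:
    k,p,d=snap(n); np.savez(n,p=p,d=d); cv2.imwrite(f'pics/{n}0.png',p[:,:,::-1]); print(n,k)
    print(imaging.camera_info(n))
print(r.get_state(), r.tip_extent)
E
```

```text
scene (np.float64(454.8595742595764), 279.7411281338325, 204.33173609364306, array([[-0.6310721 , -0.5043595 ,  0.5893806 ],
       [-0.77571577,  0.40676727, -0.48249916],
       [ 0.0036123 , -0.76168358, -0.64793909]]), array([-0.41712056,  0.73033361,  1.18192377]))
{'fovy': 49.563740956208235, 'cx': 279.7411281338325, 'cy': 204.33173609364306, 'xyz': array([-0.41712056,  0.73033361,  1.18192377]), 'rotation': array([-0.3905444 ,  0.81941724, -0.37959378,  0.17871491])}
side (np.float64(463.467495921613), 268.8222410180151, 207.61667725486728, array([[ 0.99732698, -0.02782105,  0.06756392],
       [-0.07297959, -0.42468739,  0.90239382],
       [ 0.003588  , -0.90491249, -0.42558256]]), array([ 0.42862908, -1.21532621,  0.73295235]))
{'fovy': 48.7511507211425, 'cx': 268.8222410180151, 'cy': 207.61667725486728, 'xyz': array([ 0.42862908, -1.21532621,  0.73295235]), 'rotation': array([ 0.84374121, -0.02986717,  0.02108227, -0.53550374])}
{'time': 0.1, 'joints': array([-0.0681969 ,  0.41181337, -0.01274022,  1.59691935,  0.00558935,
        1.13432027, -0.08217767]), 'joint_velocities': array([-0.00021283, -0.00035795,  0.00019708, -0.00305668, -0.00059263,
       -0.00062677,  0.00107716]), 'effort': array([ 1.90722414e-03, -5.89100254e+01,  6.43606726e-01, -2.91709310e+01,
       -5.37973386e-02,  1.45046425e-02,  7.40053088e-05]), 'position': array([ 6.24586881e-01, -1.76685929e-05,  2.43913865e-01]), 'ee_rot': array([ 7.07083773e-01,  7.07129430e-01, -5.31166470e-04, -4.74863204e-04]), 'ft_force': array([0.09303414, 0.32032001, 0.71853278]), 'ft_torque': array([ 0.02772923, -0.00067992,  0.01889815]), 'gripper_force': 0.0, 'opening': 1.0009901041728797} 0.022
```

View pics/scene0.png

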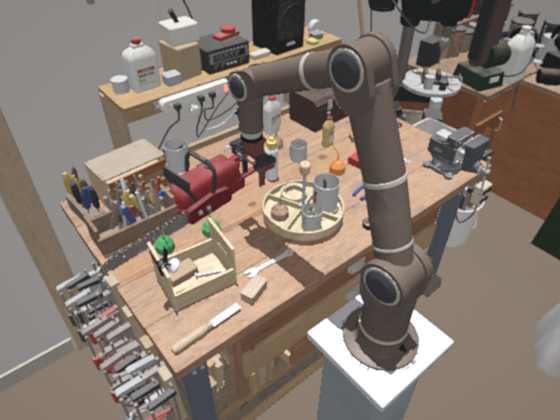

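View pics/side0.png

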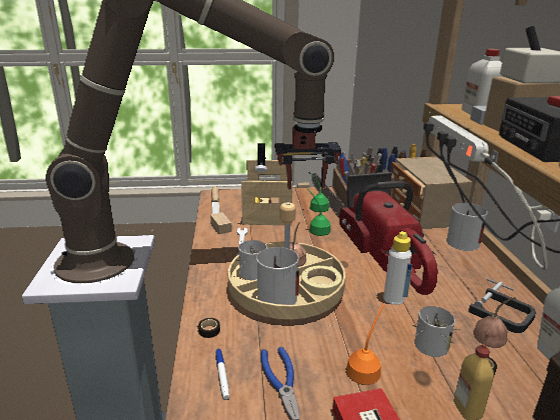

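The scene view shows the carousel at about (303,210) with its knob at (305,168). The tool tray is at (195,268), and the dark lamp clip sits on its left (+y) board at about (165,248). There are three candidates for the low grey tin: (312,217) small and on the carousel, (325,190) bigger and on the carousel, and (298,150) on the bench. The first fits. I'll confirm it in a crop and measure it.

```bash
python3 - <<'E'
from h import *
S={n:np.load(n+'.npz') for n in ['scene','side']}
a=cv2.resize(S['scene']['p'][140:310,145:355],None,fx=3.5,fy=3.5,interpolation=cv2.INTER_CUBIC)
cv2.imwrite('pics/crop1.png',a[:600,:800,::-1])
for n in S:
    k=cam(n); P=cloud(k,S[n]['d']); d=S[n]['d']
    pts={'scene':[(305,168),(305,163),(312,210),(325,180),(281,205),(228,225),(220,235),(233,258),(163,240),(166,262),(152,245),(160,290)],
         'side':[(288,207),(288,212),(252,243),(277,255),(250,183),(285,183),(262,150),(262,162)]}[n]
    for u,v in pts: print(n,u,v,P[v,u].round(3))
    # high points z in .145..0.17 in tray region
    for lo,hi in [(.148,.166),(.17,.235)]:
        m=(P[...,2]>lo)&(P[...,2]<hi)&(P[...,1]>.05)&(P[...,1]<.7)&(P[...,0]>.3)&(P[...,0]<.75)
        q=P[m]; v,u=np.nonzero(m); print(n,lo,len(q)); 
        if len(q): print(np.c_[u,v,q.round(3)][::max(1,len(q)//25)].tolist())
E
```

```text
scene 305 168 [ 0.539 -0.167  0.238]
scene 305 163 [ 0.547 -0.173  0.253]
scene 312 210 [ 0.48  -0.157  0.087]
scene 325 180 [ 0.545 -0.28   0.127]
scene 281 205 [ 0.576 -0.089  0.083]
scene 228 225 [ 0.692  0.077 -0.005]
scene 220 235 [0.518 0.213 0.157]
scene 233 258 [0.446 0.215 0.111]
scene 163 240 [0.715 0.33  0.055]
scene 166 262 [0.506 0.41  0.175]
scene 152 245 [0.763 0.357 0.009]
scene 160 290 [ 0.57   0.429 -0.002]
scene 0.148 350
[[208.0, 218.0, 0.608, 0.201, 0.161], [209.0, 222.0, 0.597, 0.205, 0.152], [213.0, 225.0, 0.572, 0.205, 0.157], [215.0, 228.0, 0.554, 0.209, 0.159], [218.0, 231.0, 0.536, 0.208, 0.158], [221.0, 234.0, 0.517, 0.21, 0.16], [223.0, 237.0, 0.501, 0.212, 0.161], [225.0, 240.0, 0.488, 0.214, 0.158], [147.0, 243.0, 0.626, 0.414, 0.163], [230.0, 244.0, 0.465, 0.21, 0.156], [229.0, 246.0, 0.458, 0.219, 0.157], [152.0, 248.0, 0.602, 0.41, 0.158], [151.0, 250.0, 0.596, 0.417, 0.158], [153.0, 252.0, 0.584, 0.416, 0.157], [156.0, 255.0, 0.566, 0.415, 0.158], [156.0, 259.0, 0.549, 0.423, 0.161], [173.0, 260.0, 0.521, 0.382, 0.151], [178.0, 261.0, 0.51, 0.372, 0
[... 2783 characters left out ...]
207], [263.0, 146.0, 0.529, 0.432, 0.209], [260.0, 147.0, 0.516, 0.395, 0.217], [257.0, 148.0, 0.506, 0.401, 0.212], [262.0, 148.0, 0.523, 0.394, 0.213], [259.0, 149.0, 0.513, 0.397, 0.209], [264.0, 149.0, 0.531, 0.399, 0.208], [261.0, 150.0, 0.52, 0.398, 0.205], [258.0, 151.0, 0.509, 0.403, 0.2], [263.0, 151.0, 0.528, 0.401, 0.2], [260.0, 152.0, 0.516, 0.397, 0.197], [257.0, 153.0, 0.506, 0.408, 0.19], [262.0, 153.0, 0.524, 0.405, 0.191], [259.0, 154.0, 0.513, 0.403, 0.188], [264.0, 154.0, 0.531, 0.402, 0.188], [261.0, 155.0, 0.52, 0.404, 0.183], [258.0, 156.0, 0.509, 0.406, 0.179], [264.0, 156.0, 0.531, 0.406, 0.179], [261.0, 157.0, 0.52, 0.405, 0.175], [258.0, 158.0, 0.509, 0.406, 0.172]]
```

View pics/crop1.png

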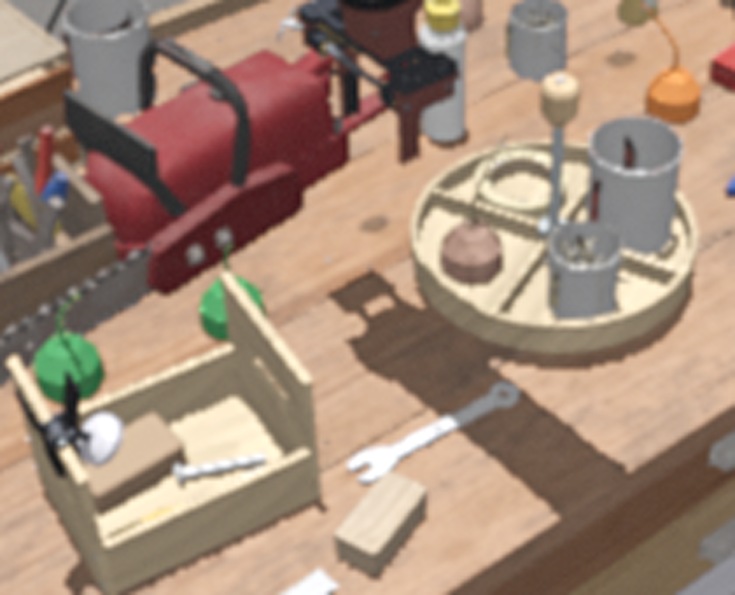

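The crop confirms the low screw tin at scene pixel (312,217), in the carousel's front quarter. The brush tin is at (326,190), the copper oil can at (280,210) and the tape roll at (293,190). The lamp's head already faces the carousel. I'll move above the tray so the wrist camera can look at it.

```bash
python3 -m handwheel '0 0 -7 0.03 -0.01 -0.016 0.0878; 0 0 -14 0.06 -0.02 -0.032 0.0878; 0 0 -21 0.09 -0.03 -0.048 0.0878; 0 0 -28 0.12 -0.04 -0.064 0.0878; 0 0 -35 0.15 -0.05 -0.08 0.0878; 0 0 -42 0.18 -0.06 -0.096 0.0878; 0 0 -49 0.21 -0.07 -0.112 0.0878; 0 0 -56 0.24 -0.08 -0.128 0.0878; 0 0 -63 0.27 -0.09 -0.144 0.0878; 0 0 -70 0.3 -0.1 -0.156 0.0878'
python3 -m handwheel '0 0 -7 0 0 0 0.0878; 0 0 -12.6 0 0 0 0.0878; 0 0 -12.6 0 0 0 0.0878; 0 0 -12.6 0 0 0 0.0878'
python3 - <<'E'
from h import *
print(imaging.camera_info('wrist'))
k,p,d=snap('wrist'); np.savez('w1',p=p,d=d,R=k[3],t=k[4]); cv2.imwrite('pics/w1.png',p[:,:,::-1]); print(r.get_state()['joints'])
E
```

```text
time: 0.93
position: [0.5243, 0.3013, 0.4019]
ee_rot: [0.171, 0.985, 0.0, 0.0]
ft_force: [0.7, 0.2, -0.5]
opening: 1.001
gripper_force: 0.0
time: 1.27
position: [0.525, 0.2997, 0.4001]
ee_rot: [0.066, 0.998, -0.0, -0.0]
ft_force: [0.4, 0.2, -0.0]
opening: 1.001
gripper_force: 0.0
{'fovy': 66.45529887006676, 'cx': 284.50631158803344, 'cy': 209.58585341819807, 'tool_from_camera': array([[ 1.06534725e-03, -9.70167329e-01, -2.42433948e-01,
         6.52144830e-02],
       [ 9.99999422e-01,  1.06832033e-03,  1.19195973e-04,
        -2.64492928e-04],
       [ 1.43357076e-04, -2.42433935e-01,  9.70167907e-01,
        -1.40304041e-01],
       [ 0.00000000e+00,  0.00000000e+00,  0.00000000e+00,
         1.00000000e+00]])}
[-0.32020917  0.32079214 -0.38250427  1.38521738  0.11865253  1.45896417
  0.73899741]
```

View pics/w1.png

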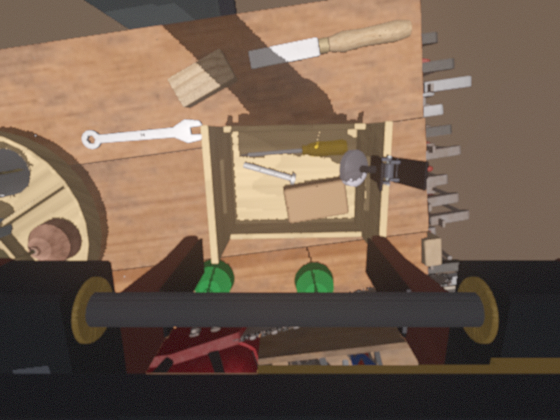

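The wrist view shows the near board's top edge at about (203-217, 125-260), the far board at (388,125-235), and the lamp with its head at (355,168) and its handles at (380-425,172). I'll fit the edges and the clip.

```bash
python3 - <<'E'
from h import *
D=np.load('w1.npz'); k=list(cam('wrist')); k[3],k[4]=D['R'],D['t']
P=cloud(k,D['d']); z=P[...,2]; hsv=cv2.cvtColor(D['p'],cv2.COLOR_RGB2HSV)
def line(m,name):
    # midpoints of the strip in each image row, cast on z=.16
    q=[]
    for v in range(128,240,3):
        u=np.nonzero(m[v])[0]
        if len(u)>3: q.append(plane(k,u.mean(),v,.16)[:2])
    q=np.array(q); c=np.polyfit(q[:,0],q[:,1],1)
    for _ in range(3):
        e=abs(np.polyval(c,q[:,0])-q[:,1]); q=q[e<max(.0015,1.5*np.median(e))]; c=np.polyfit(q[:,0],q[:,1],1)
    print(name,len(q),'y=%.4f%+.4f(x-.52)'%(np.polyval(c,.52),c[0]),'yaw',np.degrees(np.arctan(c[0])),q[:,0].min(),q[:,0].max())
top=(abs(z-.16)<.008)
uu=np.arange(560)[None]
wood=hsv[...,1]<150
line(top&(uu<240)&(hsv[...,2]>120),'near'); line(top&(uu>370)&(uu<400)&(hsv[...,2]>120),'far')
# extents of boards
for nm,m in [('near',top&(uu<240)&(uu>190)&(P[...,1]<.24)),('far',top&(uu>370)&(uu<400))]:
    q=P[m]; print(nm,len(q),np.nanmin(q,0).round(3),np.nanmax(q,0).round(3),np.nanmedian(q[:,2]))
m=(z>.185)&(z<.24)&(P[...,1]>.36)&(P[...,1]<.48)&(abs(P[...,0]-.52)<.06)
v,u=np.nonzero(m);q=P[m];print(len(q),np.percentile(q,[1,50,99],axis=0).round(4)); 
t=q[q[:,2]>.205]; print('tops',len(t),t.min(0).round(4),t.max(0).round(4))
for y in np.arange(.38,.46,.006):
    s=q[(abs(q[:,1]-y)<.003)]
    if len(s)>3: print(round(y,3),len(s),s.min(0).round(3),s.max(0).round(3))
E
```

```text
near 38 y=0.2087-0.1122(x-.52) yaw -6.401484467408276 0.4464469845768266 0.5803778912675415
far 27 y=0.4206-0.1112(x-.52) yaw -6.346522892849349 0.47407095613843014 0.6000314255953678
near 1120 [0.443 0.194 0.152] [0.612 0.22  0.162] 0.16008164245478482
far 880 [0.466 0.404 0.152] [0.604 0.431 0.168] 0.15995137036250873
836 [[0.5044 0.3963 0.1853]
 [0.5215 0.4374 0.2085]
 [0.5374 0.4448 0.2198]]
tops 492 [0.504  0.3955 0.205 ] [0.5385 0.4464 0.2203]
0.398 164 [0.504 0.396 0.194] [0.534 0.401 0.22 ]
0.404 18 [0.504 0.401 0.186] [0.51  0.406 0.218]
0.434 207 [0.508 0.432 0.185] [0.538 0.437 0.208]
0.44 391 [0.508 0.437 0.188] [0.538 0.443 0.22 ]
0.446 55 [0.509 0.443 0.208] [0.537 0.446 0.22 ]
```

```bash
python3 -m handwheel '0 0 -1.1 0.005 0.03 0.02 0.0878; 0 0 -1.1 0.01 0.06 0.04 0.0878; 0 0 -1.1 0.015 0.09 0.06 0.0878; 0 0 -1.1 0.02 0.119 0.085 0.0878; 0 0 -1.1 0.02 0.119 0.115 0.0878; 0 0 -1.1 0.02 0.119 0.135 0.0878; 0 0 -1.1 0.02 0.119 0.135 0.0878; 0 0 -1.1 0.02 0.119 0.135 0.0878'
python3 - <<'E'
from h import *
print(R.from_quat(r.get_state()['ee_rot']).as_matrix().round(4))
k,p,d=snap('wrist'); cv2.imwrite('pics/w2.png',p[:,:,::-1])
P=cloud(k,d); z=P[...,2]
m=(z>.20)&(z<.225)&(P[...,1]>.36)&(P[...,1]<.48)&(abs(P[...,0]-.52)<.04)
q=P[m]; print(len(q), np.percentile(q,[1,50,99],axis=0).round(4), q[:,1].mean())
s=q[q[:,1]<.42];print(s[:,:2].min(0),s[:,:2].max(0)); s=q[q[:,1]>.42];print(s[:,:2].min(0),s[:,:2].max(0))
E
```

```text
time: 1.98
position: [0.5205, 0.4197, 0.2648]
ee_rot: [0.056, 0.998, -0.001, -0.001]
ft_force: [0.3, -0.2, 0.7]
opening: 1.002
gripper_force: 0.0
[[-0.9937  0.1124 -0.0018]
 [ 0.1124  0.9937 -0.0019]
 [ 0.0016 -0.0021 -1.    ]]
1359 [[0.5042 0.3966 0.2003]
 [0.52   0.4366 0.2152]
 [0.5371 0.4455 0.2196]] 0.42142735995929953
[0.5037297  0.39568529] [0.53363634 0.40651281]
[0.5084219 0.4362058] [0.53854817 0.44645249]
```

View pics/w2.png

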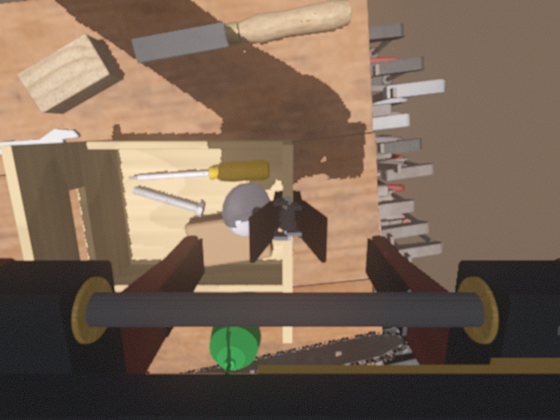

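The clip's handles at (250-325, 190-260) are centred between the open fingers. I'll lower and squeeze.

```bash
python3 -m handwheel '0 0 0 0 0.001 0.02 0.0878; 0 0 0 0 0.001 0.04 0.0878; 0 0 0 0 0.001 0.055 0.0878; 0 0 0 0 0.001 0.061 0.0878; 0 0 0 0 0.001 0.061 0.07; 0 0 0 0 0.001 0.061 0.05; 0 0 0 0 0.001 0.061 0.03; 0 0 0 0 0.001 0.061 0.01; 0 0 0 0 0.001 0.061 0; 0 0 0 0 0.001 0.061 0'
python3 -m handwheel '0 0 0 0 0 0 0; 0 0 0 0 0 0 0; 0 0 0 0 0 0 0; 0 0 0 0 0 0 0'
```

```text
time: 2.87
position: [0.5208, 0.4218, 0.2054]
ee_rot: [0.055, 0.998, 0.0, 0.0]
ft_force: [0.1, -0.6, -0.8]
opening: 0.583
gripper_force: 0.0
time: 3.2
position: [0.5205, 0.4215, 0.2044]
ee_rot: [0.055, 0.998, -0.0, -0.0]
ft_force: [-0.1, -0.3, -1.2]
opening: 0.293
gripper_force: 30.0
```

```bash
python3 -m handwheel '0 0 0 0 0 0 0; 0 0 0 0 0 -0.01 0; 0 0 0 0 0 -0.025 0; 0 0 0 0 0 -0.04 0; 0 0 0 0 0 -0.055 0; 0 0 0 0 0 -0.075 0; 0 0 0 0 0 -0.095 0; 0 0 0 0 0 -0.11 0; 0 0 0 0 0 -0.11 0; 0 0 0 0 0 -0.11 0'
python3 - <<'E'
from h import *
k,p,d=snap('wrist'); k2,p2,d2=snap('side')
cv2.imwrite('pics/w3.png',np.hstack([p[130:330,150:400],cv2.resize(p2[90:220,200:360],None,fx=1.54,fy=1.54)])[:,:,::-1])
E
```

```text
time: 4.03
position: [0.5208, 0.4219, 0.3157]
ee_rot: [0.055, 0.998, 0.001, 0.001]
ft_force: [-0.2, -0.5, -2.1]
opening: 0.291
gripper_force: 30.0
```

View pics/w3.png

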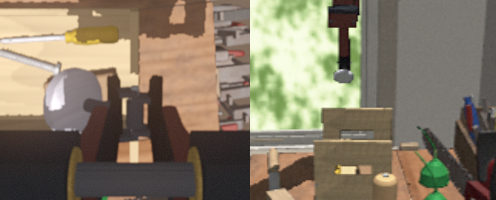

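The lamp has come off cleanly and hangs centred between the fingers. I'll carry it to the near board.

```bash
python3 -m handwheel '0 0 0 -0.003 -0.02 0 0; 0 0 0 -0.006 -0.05 0 0; 0 0 0 -0.009 -0.08 0 0; 0 0 0 -0.012 -0.11 0 0; 0 0 0 -0.015 -0.14 0 0; 0 0 0 -0.019 -0.17 0 0; 0 0 0 -0.023 -0.195 0 0; 0 0 0 -0.023 -0.212 0 0; 0 0 0 -0.023 -0.212 0 0; 0 0 0 -0.023 -0.212 0 0'
python3 - <<'E'
from h import *
k,p,d=snap('wrist'); cv2.imwrite('pics/w4.png',p[:,:,::-1])
P=cloud(k,d); m=(abs(P[...,2]-.16)<.006)&(abs(P[...,1]-.21)<.03)&(abs(P[...,0]-.52)<.1)
q=[]
for v in range(0,300,3):
    u=np.nonzero(m[v])[0]
    if 4<len(u)and u[-1]-u[0]<len(u)+4: q.append([*plane(k,u.mean(),v,.16)[:2],len(u),v,u.mean()])
q=np.array(q); print(q[::4].round(4).tolist()); c=np.polyfit(q[:,0]-.52,q[:,1],1); print(c)
s=r.get_state();print(s['position'])
E
```

```text
time: 4.97
position: [0.52, 0.2072, 0.3138]
ee_rot: [0.056, 0.998, -0.0, -0.001]
ft_force: [-0.0, 0.7, -1.5]
opening: 0.292
gripper_force: 30.0
[[0.4445, 0.2166, 9.0, 117.0, 286.0], [0.4547, 0.2155, 9.0, 129.0, 286.0], [0.4651, 0.2143, 9.0, 141.0, 286.0], [0.4757, 0.2132, 9.0, 153.0, 286.0], [0.4864, 0.212, 9.0, 165.0, 286.0], [0.4974, 0.2108, 9.0, 177.0, 286.0], [0.5085, 0.209, 7.0, 189.0, 285.4286], [0.5198, 0.2078, 8.0, 201.0, 285.5], [0.5314, 0.2065, 8.0, 213.0, 285.5], [0.6024, 0.1987, 8.0, 282.0, 285.5]]
[-0.11431415  0.20798681]
[0.51986921 0.20856186 0.31393631]
```

View pics/w4.png

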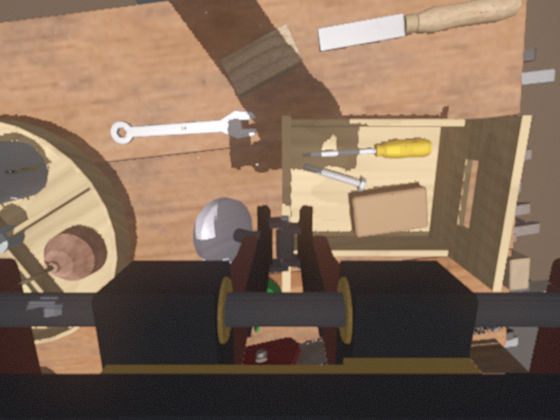

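The near board's edge, at column 286, runs straight through the clip's middle at about (286,240), so it's aligned to about 1 mm. I'll lower it on.

```bash
python3 -m handwheel '0 0 0 0 0 0.02 0; 0 0 0 0 0 0.04 0; 0 0 0 0 0 0.055 0; 0 0 0 0 0 0.07 0; 0 0 0 0 0 0.08 0; 0 0 0 0 0 0.09 0; 0 0 0 0 0 0.1 0; 0 0 0 0 0 0.107 0; 0 0 0 0 0 0.111 0; 0 0 0 0 0 0.111 0'
```

```text
time: 5.85
position: [0.5202, 0.2086, 0.2039]
ee_rot: [0.055, 0.998, 0.0, 0.0]
ft_force: [0.2, -0.3, -0.5]
opening: 0.292
gripper_force: 30.0
```

```bash
python3 -m handwheel '0 0 0 0 0 0.002 0; 0 0 0 0 0 0.002 0; 0 0 0 0 0 0.002 0.03; 0 0 0 0 0 0.002 0.04; 0 0 0 0 0 0.002 0.05; 0 0 0 0 0 0.002 0.06; 0 0 0 0 0 0.002 0.075; 0 0 0 0 0 0.002 0.0878; 0 0 0 0 0 0.002 0.0878; 0 0 0 0 0 0.002 0.0878'
python3 -m handwheel '0 0 0 0 0 0 0.0878; 0 0 0 0 0 0 0.0878; 0 0 0 0 0 0 0.0878; 0 0 0 0 0 -0.02 0.0878; 0 0 0 0 0 -0.05 0.0878; 0 0 0 0 0 -0.08 0.0878; 0 0 0 0 0 -0.11 0.0878; 0 0 0 0 0 -0.15 0.0878; 0 0 0 0 0 -0.19 0.0878; 0 0 0 0 0 -0.19 0.0878'
python3 - <<'E'
from h import *
k,p,d=snap('wrist'); P=cloud(k,d)
m=(P[...,2]>.195)&(P[...,2]<.26)&(abs(P[...,1]-.21)<.06)&(abs(P[...,0]-.52)<.04)
q=P[m]; print(len(q),np.percentile(q,[1,50,99],axis=0).round(4))
k2,p2,d2=snap('side'); np.savez('s2',p=p2,d=d2)
k3,p3,d3=snap('scene'); np.savez('c2',p=p3,d=d3)
a=cv2.resize(p3[150:310,140:365],(675,480)); cv2.imwrite('pics/c2.png',a[:,:,::-1])
P=cloud(k3,d3)
E
```

```text
time: 6.68
position: [0.5203, 0.2084, 0.2017]
ee_rot: [0.055, 0.998, 0.0, 0.0]
ft_force: [0.9, -0.4, -0.3]
opening: 0.834
gripper_force: 0.0
time: 7.52
position: [0.522, 0.2097, 0.3999]
ee_rot: [0.055, 0.998, 0.003, 0.005]
ft_force: [-0.0, 0.3, -0.1]
opening: 0.997
gripper_force: 0.0
492 [[0.504  0.1833 0.1957]
 [0.5201 0.2081 0.2114]
 [0.5368 0.2326 0.2163]]
```

View pics/c2.png

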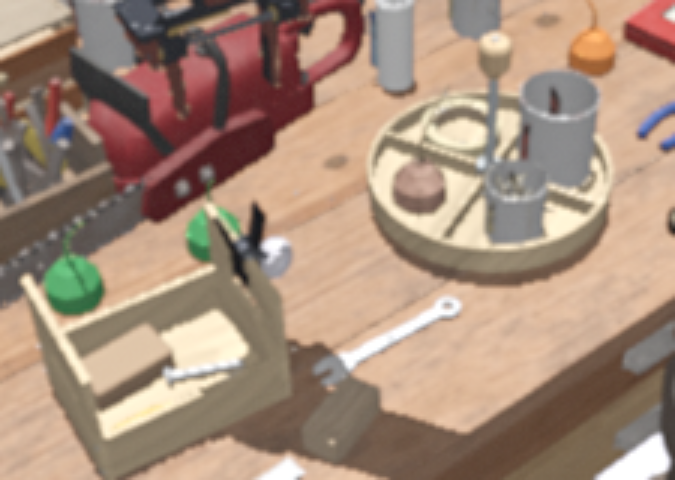

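The lamp grips the near board with its head on the carousel's side: its handle tops are 49 mm apart, and the pivot is about 2-5 mm above the edge. Next I'll move over the knob.

```bash
python3 -m handwheel '0 0 3 -0.0075 -0.03 0 0.0878; 0 0 6 -0.015 -0.068 0 0.0878; 0 0 10 -0.022 -0.106 0 0.0878; 0 0 14 -0.03 -0.145 0 0.0878; 0 0 18 -0.037 -0.183 0 0.0878; 0 0 22 -0.045 -0.222 0 0.0878; 0 0 26 -0.052 -0.26 0 0.0878; 0 0 30 -0.06 -0.3 0 0.0878; 0 0 30 -0.067 -0.335 0 0.0878; 0 0 30 -0.072 -0.36 0 0.0878'
python3 -m handwheel '0 0 0 0.01 -0.022 0 0.0878; 0 0 0 0.01 -0.022 0 0.0878; 0 0 0 0.01 -0.022 0 0.0878'
python3 - <<'E'
from h import *
s=r.get_state(); print(s['position'],s['joints'],R.from_quat(s['ee_rot']).as_matrix().round(3))
k,p,d=snap('wrist'); cv2.imwrite('pics/w5.png',p[:,:,::-1]); np.savez('w5',p=p,d=d,R=k[3],t=k[4])
P=cloud(k,d)
def circ(q):
    A=np.c_[2*q,np.ones(len(q))]; x=np.linalg.lstsq(A,(q**2).sum(1),rcond=None)[0]; return x[:2],np.sqrt(x[2]+x[:2]@x[:2])
for nm,z0,dz in [('knobtop',.245,.01),('screw rim',.113,.004),('brush rim',.151,.004),('floor rim',.059,.003)]:
    for n,PP in [('wrist',P)]+[(n,cloud(cam(n),np.load(f)['d'])) for n,f in [('scene','c2.npz'),('side','s2.npz')]]:
        rr=np.hypot(PP[...,0]-.553,PP[...,1]+.179); m=(abs(PP[...,2]-z0)<dz)&(rr<.175)
        if nm=='knobtop': m&=rr<.04
        if nm=='screw rim': m&=(PP[...,0]<.54)&(PP[...,1]>-.2)
        q=PP[m][:,:2]
        if len(q)>10:
            c,ra=circ(q)
            for _ in range(6):
                e=abs(np.hypot(*(q-c).T)-ra); q2=q[e<max(.003,1.5*np.median(e))]; c,ra=circ(q2)
            print(nm,n,len(q),len(q2),c.round(4),ra.round(4),'box',q2.min(0).round(3),q2.max(0).round(3))
E
```

```text
time: 8.5
position: [0.5511, -0.1615, 0.3895]
ee_rot: [0.313, 0.95, -0.001, -0.002]
ft_force: [-0.4, -1.0, -0.5]
opening: 0.997
gripper_force: 0.0
time: 8.75
position: [0.5301, -0.17, 0.3902]
ee_rot: [0.313, 0.95, -0.0, -0.001]
ft_force: [-0.2, 1.3, 0.4]
opening: 1.003
gripper_force: 0.0
[ 0.53013186 -0.17003595  0.3901573 ] [ 0.28246326  0.21052506 -0.07263924  1.53470982  0.01538856  1.39945311
  1.14364599] [[-0.805  0.594 -0.002]
 [ 0.594  0.805  0.001]
 [ 0.002 -0.001 -1.   ]]
knobtop wrist 1385 901 [ 0.5515 -0.1747] 0.0157 box [ 0.533 -0.194] [ 0.571 -0.156]
knobtop scene 83 54 [ 0.5484 -0.1709] 0.0158 box [ 0.53  -0.189] [ 0.566 -0.151]
knobtop side 155 98 [ 0.5519 -0.1802] 0.0162 box [ 0.534 -0.198] [ 0.569 -0.163]
screw rim wrist 326 326 [ 0.4658 -0.1396] 0.0368 box [ 0.428 -0.178] [ 0.504 -0.102]
screw rim scene 38 36 [ 0.4631 -0.1376] 0.0364 box [ 0.426 -0.175] [ 0.5   -0.099]
screw rim side 78 71 [ 0.4645 -0.1413] 0.0369 box [ 0.427 -0.179] [ 0.502 -0.102]
brush rim wrist 497 466 [ 0.5213 -0.2596] 0.0494 box [ 0.471 -0.308] [ 0.572 -0.209]
brush rim scene 59 35 [ 0.5176 -0.2572] 0.0492 box [ 0.465 -0.31 ] [ 0.567 -0.213]
brush rim side 186 159 [ 0.5201 -0.2614] 0.0494 box [ 0.47  -0.313] [ 0.57 -0.21]
floor rim wrist 3954 2328 [ 0.5531 -0.1757] 0.1517 box [ 0.398 -0.327] [ 0.708 -0.021]
floor rim scene 351 177 [ 0.5491 -0.1724] 0.1522 box [ 0.395 -0.32 ] [ 0.707 -0.016]
floor rim side 955 542 [ 0.552  -0.1787] 0.1522 box [ 0.396 -0.333] [ 0.706 -0.023]
```

View pics/w5.png

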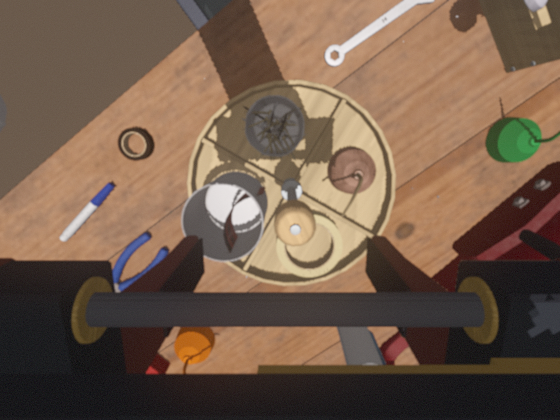

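The wrist view shows the screw tin full of screws at (273,125), the oil can at (352,170), the brush tin at (222,220), the tape at (308,240) and the knob at (295,227). The tin stands 22.3° from the front on the +y side, so the carousel needs about -22.3° about the tool's z. I'll line up on the knob and lower.

```bash
python3 -m handwheel '0 0 0 -0.01 0.004 0.02 0.0878; 0 0 0 -0.021 0.0085 0.05 0.0878; 0 0 0 -0.021 0.0085 0.08 0.0878; 0 0 0 -0.021 0.0085 0.09 0.0878; 0 0 0 -0.021 0.0085 0.11 0.0878; 0 0 0 -0.021 0.0085 0.13 0.0878; 0 0 0 -0.021 0.0085 0.148 0.0878; 0 0 0 -0.021 0.0085 0.158 0.0878; 0 0 0 -0.021 0.0085 0.158 0.0878; 0 0 0 -0.021 0.0085 0.158 0.0878'
```

```text
time: 9.63
position: [0.5534, -0.1742, 0.234]
ee_rot: [0.311, 0.95, 0.0, -0.0]
ft_force: [0.2, -0.7, 0.6]
opening: 0.998
gripper_force: 0.0
```

```bash
python3 -m handwheel '0 0 0 0 0 0 0.07; 0 0 0 0 0 0 0.06; 0 0 0 0 0 0 0.05; 0 0 0 0 0 0 0.044; 0 0 0 0 0 0 0.042; 0 0 0 0 0 0 0.038; 0 0 0 0 0 0 0.03; 0 0 0 0 0 0 0.02; 0 0 0 0 0 0 0.02; 0 0 0 0 0 0 0.02'
```

```text
time: 10.47
position: [0.5527, -0.1754, 0.2337]
ee_rot: [0.312, 0.95, -0.0, -0.0]
ft_force: [-2.0, -2.1, 2.3]
opening: 0.45
gripper_force: 30.0
```

```bash
python3 -m handwheel '0 0 -0.5 0 0 0 0.02; 0 0 -1.5 0 0 0 0.02; 0 0 -3 0 0 0 0.02; 0 0 -4.5 0 0 0 0.02; 0 0 -6 0 0 0 0.02; 0 0 -7.5 0 0 0 0.02; 0 0 -9 0 0 0 0.02; 0 0 -10.2 0 0 0 0.02; 0 0 -11 0 0 0 0.02; 0 0 -11.2 0 0 0 0.02'
python3 -m handwheel '0 0 -0.5 0 0 0 0.02; 0 0 -1.5 0 0 0 0.02; 0 0 -3 0 0 0 0.02; 0 0 -4.5 0 0 0 0.02; 0 0 -6 0 0 0 0.02; 0 0 -7.5 0 0 0 0.02; 0 0 -9 0 0 0 0.02; 0 0 -10.2 0 0 0 0.02; 0 0 -11 0 0 0 0.02; 0 0 -11.2 0 0 0 0.02'
cat > tin.py <<'E'
from h import *
def circ(q):
    A=np.c_[2*q,np.ones(len(q))]; x=np.linalg.lstsq(A,(q**2).sum(1),rcond=None)[0]; return x[:2],np.sqrt(x[2]+x[:2]@x[:2])
for n in ['wrist','side','scene']:
    k,p,d=snap(n); P=cloud(k,d); cv2.imwrite(f'pics/end_{n}.png',p[:,:,::-1])
    m=(abs(P[...,2]-.113)<.004)&(P[...,0]<.53)&(P[...,0]>.40)&(P[...,1]>-.222)&(P[...,1]<-.08); q=P[m][:,:2]
    if len(q)<10: print(n,len(q)); continue
    c,ra=circ(q)
    for _ in range(6):
        e=abs(np.hypot(*(q-c).T)-ra); q2=q[e<max(.003,1.5*np.median(e))]; c,ra=circ(q2)
    print(n,len(q),len(q2),c.round(4),ra.round(4))
print(r.get_state()['time'],r.get_state()['gripper_force'],r.get_state()['joints'])
E
python3 tin.py
```

```text
time: 11.3
position: [0.5527, -0.1754, 0.2337]
ee_rot: [0.216, 0.976, -0.0, -0.0]
ft_force: [-4.6, -3.9, 3.8]
opening: 0.454
gripper_force: 30.0
time: 12.13
position: [0.5527, -0.1754, 0.2337]
ee_rot: [0.12, 0.993, -0.0, -0.0]
ft_force: [-4.1, -2.8, 2.6]
opening: 0.45
gripper_force: 30.0
wrist 958 958 [ 0.4587 -0.1758] 0.0367
side 100 90 [ 0.457  -0.1773] 0.0364
scene 35 28 [ 0.4561 -0.1736] 0.0372
12.2833 30.000576674938202 [ 0.33964236  0.35118347 -0.15044117  1.71473449  0.05935994  1.08055031
  1.49965862]
```

View pics/end_side.png

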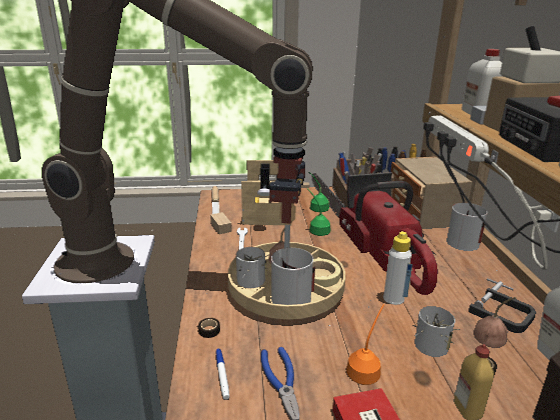

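The tin stands at y = -0.176 m, in line with the post at y = -0.1755 m. In the side picture the tin is at (250,265), everything on the carousel is upright, and the knob is held at (288,205). I'll hold still for a moment and hand in.

```bash
python3 -m handwheel '0 0 0 0 0 0 0.02; 0 0 0 0 0 0 0.02; 0 0 0 0 0 0 0.02; 0 0 0 0 0 0 0.02; 0 0 0 0 0 0 0.02; 0 0 0 0 0 0 0.02' && python3 -c "
from workcell import r
print(r.close_job())"
```

```text
time: 12.78
position: [0.5527, -0.1754, 0.2337]
ee_rot: [0.12, 0.993, -0.0, -0.0]
ft_force: [-4.3, -2.8, 3.5]
opening: 0.448
gripper_force: 30.0
the job is handed in; nothing more can be done
None
```

The lamp grips the near end board with its head on the carousel's side, the screw tin stands straight at the front within about 2 mm, and the knob is still held with 30 N; I handed the job in at 12.8 s, but the hand-in returned no verdict.

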